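Pack the supplies chest: tip the carton flat, add the bottle, flip the lid, latch it

ROBOT

A 6-joint arm with a two-finger parallel gripper is mounted at the origin on a cart in front of the work surface, level with it; the furniture and walls round the work are solid. World frame = base frame: x ahead of the robot, y to its left, z up, the work surface at z = 0. Lengths are in m, angles in rad, forces in N, time in s.
With the tool pointing down it reaches from about 0.35 to 0.725 m from the base axis. Payload 4.3 kg.
Tool frame: the origin (TCP) lies at the very end of the fingers, on their centre line; the grasp point (between the pads) lies 19 mm behind it; z points along the fingers, y is the line along which they close (so a half turn about z gives the same grasp; the last joint's range is limited). The gripper opens to 85 mm and grips with 20 to 120 N. Pads are 22 mm wide; open, the fingers measure 114 mm over their backs; the gripper's body (76 mm by 85 mm) begins 54 mm behind the grasp point. The pads swing forward as they close: fully open they stand 13 mm farther back than shut.
Start: joints at [1.037, 0.377, 0.081, 1.274, 0, 1.46], TCP at [0.236, 0.524, 0.231] pointing down, gripper open.
Joint ranges: [-2.72, 2.72], [-0.84, 1.66], [-1.02, 1.22], [-1.77, 2.12], [-1.37, 1.28], [-3.14, 3.14]. Speed limits (rad/s): [2.57, 2.57, 3.14, 3.14, 3.14, 3.14].

INTERFACE

Orientations are given as a unit quaternion [x, y, z, w].
In Python, from rig import sensors, optics, order gives the robot as it stands.
- The arm moves only by the shell command python3 -m inch 'ROWS'. ROWS is JSON, a list of rows, each a list of 3 entries, a list of its own where there are three numbers: the shift along the tool's x, y, z each as a share of 0.15 m, from -1 to 1, then the turn, a rotation vector about the tool's x, y, z each as a share of 2 rad, from -1 to 1, then the finger opening in mm, from 0 to 85.4. A call has exactly 8 rows; each row is the pose to reach, as a shift and turn from the pose commanded when the call began, along the tool's axes at that moment; what a row does not reach only later rows make up. A row lasts 1/12 s, in which the tool goes at most 41.7 mm and 7.16 degrees, less where a joint would pass 70% of its speed; a pose out of reach is approached as far as the arm can. A call with a number of a shift or a turn outside -1 to 1 is refused whole. A call with a gripper value outside its range is refused whole. The fingers move at their own pace and stop on an object; the grip force is fixed at half the most. Time passes only in rows, so rows that repeat a pose let the fingers close, or fill a call up. It gives the time, the measured TCP pose, the force, the opening and the grip force at its end, in the units of the state.
- sensors.state(): the state, without advancing time (a new reading comes with each control period).
- optics.grab_frame(name): name is "scene" or "top" or "wrist"; returns (picture, depth): 384x512x3 uint8, red, green, blue; 384x512 float32, m along the optical axis (not along the pixel's ray), 0 where there is no reading.
- optics.calibration(name): a dict with "vertical_fov" (degrees; the focal length in pixels is half the picture's height over the tangent of half this angle, whatever the lens; pixels are square), "cx", "cy" (the principal point, pixels), "k1" (the pictures are not rectified: a ray, as slopes to the right and down, at radius r is drawn at 1 + k1 r^2 times it, then the intrinsics apply), "world_to_cam" (4x4, takes a point from world to camera coordinates). Camera axes: x right, y down, z forward; pixel columns grow to the right and rows downward; lengths in m; the calibration is good to about 2 mm. A picture is of the moment at which its call begins: read the wrist's pose just before it. calibration takes no time and is no camera call; for the wrist camera it gives the pose at the moment of the call.
- order.finish_job(): hands the job in; it is judged then, once.
The state is a dict: "clock": time; "joints": joint angles; "qd": joint speeds; "joint_torque": joint torques, N m; "eef_pos": TCP position; "orientation": TCP orientation; "contact_force": force on the tool from outside, world axes, zero at the start; "moment": the same for the moment, N m; "finger_gap": finger opening in m; "grasp_force": force on a finger pad.
Only numpy, scipy, OpenCV 4.12 (cv2) and the standard library are available. Lean on these libraries where they do the work, as an engineer would, in place of code of your own. Each camera call takes 0.05 s, during which the arm holds its last target. There are 200 camera calls.

TASK

Pack up the grey supplies chest: first tip the tall carton that stands in it over onto its side along the chest's long way, away from the end wall beside it, so that it lies flat inside, then stand the amber dropper bottle upright on the chest floor in the empty lane nearest you. Next flip the open lid past upright from behind and let it fall shut by its own weight, without guiding it down, and finally swing the latch on the front fully across the lid. Leave the mug, the dial gauge and the paper roll where they are.

Things in the scene. Friction and masses are not known exactly. Their poses are not given: they have to be found in the camera images.
- chest: Grey open-topped plastic chest, fixed, 170 (x) x 250 (y) x 115 mm high, walls and floor 5 mm. Origin: centre of underside; x from its front (robot side, latch) to the hinge side, y along it to the left, z up. A 4 mm divider along y at x = -6 mm, top at z = 50, leaves a near lane (x -80 to -8, empty) and a far lane (x -4 to 80). Both lanes run over y -120 to 120.
- near_lane (a point): Centre of the near lane's floor: x = -44, y = 0, z = 5 mm of the chest.
- batten (a point): Top of the first of two wooden battens across the far lane's floor, 6 mm wide, 6 mm high: x = 37, y = -63, z = 11 mm of the chest. It blocks the standing carton's bottom edge on the +y side. The second lies at y = +60.
- carton: Tall rigid cardboard carton, 76 (its x) x 46 (y) x 160 (z) mm, 0.15 to 0.3 kg, loose. Origin: centre of underside. Stands upright in the far lane between the right (-y) end wall and the batten, axes about the chest's; its top is 50 mm above the walls, so the lid cannot shut. Its top pushed towards the chest's +y, it falls by itself from about 17 degrees of lean and comes to lie on both battens.
- carton_top (a point): Centre of the carton's top face, 160 mm from its origin along its z.
- dropper: Amber dropper bottle with black cap and rubber bulb, 33 mm across, 102 mm tall, 70 g, loose, upright on the table left of the chest. Origin: centre of underside, z up along it. Round body to z = 62 mm, narrowing to 70; cap 24 mm across at z 62 to 77; bulb 13 mm across at z 76 to 102. Can be gripped by body or cap.
- lid (a joint): Hinge of the lid (rad): 0 shut, 1.57 upright, 1.85 open against its stop, leaning back away from the robot, where it starts and rests. The lid is a flat grey panel 254 wide, 172 long, 8 mm thick, 0.25 kg; once past upright (clearly below 1.57) it falls shut by itself in a few seconds, slowed by its damped hinge.
- lid_edge (a point): Middle of the lid's free edge, half-way through its thickness, 172 mm from the hinge line. On the open lid it is the top edge, about 284 mm above the table; the edge runs along the chest's y.
- lid_hinge (a point): Middle of the lid's hinge line on the chest's far top edge: x = 85, y = 0, z = 118 mm of the chest; the axis is the chest's y.
- latch (a joint): Swing latch on the chest's front, vertical pin (rad): 0 = arm along the front, pointing to the chest's -y; grows as the knob end swings to the chest's +x; 1.57 (stop) = arm straight across the lid's front edge. Starts at -0.3 to 0.1, stays where left, moves under 1 N at the knob. Arm 14 mm wide, to 62 mm from the pin, top 135 mm above the table; shut lid's top 124 to 126.
- latch_knob (a point): Top centre of the latch's upright black knob, 14 mm across, 34 mm tall (z 133 to 167 mm above the table), 50 mm from the pin.
- latch_pivot (a point): Point on the latch's vertical pin, on the front bracket: x = -98, y = 80, z = 127 mm of the chest.
- hygrometer: Dial gauge, a grey puck 60 mm across, 19 mm high, loose bystander on the table. Origin: centre of underside.
- label_roll: Paper roll, 55 mm across, 25 mm high, loose bystander on the table. Origin: centre of underside.
- mug: White mug with handle, 78x110x97 mm, loose bystander near the robot, left of the chest. Origin: centre of underside.

How it is judged:
By the outcome, as a careful person would: the job done as asked, in the order asked, and still so for the second after the job is handed in, with the robot touching nothing.
It also fails if it takes over 70 s, if anything falls off the work surface, if the arm or the gripper's body presses on something with over 40 N, if the wrist force passes 120 N, or if a joint passes its speed limit or range.

## Working session

There is one attempt and no reset: what is moved stays moved. The work goes in short steps, Python scripts to look and compute and a shell command to move; the robot and the scene stay as the last step left them, time stands still between calls to the robot, and variables do not carry over. Pictures are saved under pics/ and viewed, at most 10 in all, crops included, and the job is handed in when it is done.

```bash
ls; mkdir -p pics; cat > h.py <<'E'
import numpy as np, cv2
from rig import sensors, optics, order
from scipy.spatial.transform import Rotation as R
def grab(n,f=None):
    c=optics.calibration(n); p,d=optics.grab_frame(n)
    if f: cv2.imwrite('pics/'+f,cv2.cvtColor(p,cv2.COLOR_RGB2BGR))
    return p,d,c
def ray(c,u,v):
    f=192/np.tan(np.radians(c['vertical_fov'])/2)
    K=np.array([[f,0,c['cx']],[0,f,c['cy']],[0,0,1.]])
    s=cv2.undistortPoints(np.array([[[u,v]]],float),K,np.array([c['k1'],0,0,0.]))[0,0]
    T=np.linalg.inv(np.array(c['world_to_cam']))
    return T[:3,3],T[:3,:3]@np.array([s[0],s[1],1.])
def plane(c,u,v,z):
    o,d=ray(c,u,v); return o+d*(z-o[2])/d[2]
def pt(c,d,u,v):
    o,r=ray(c,u,v); return o+r*d[int(round(v)),int(round(u))]
def cloud(c,d):
    f=192/np.tan(np.radians(c['vertical_fov'])/2)
    K=np.array([[f,0,c['cx']],[0,f,c['cy']],[0,0,1.]])
    v,u=np.mgrid[:384,:512]
    s=cv2.undistortPoints(np.stack([u,v],-1).reshape(-1,1,2).astype(float),K,np.array([c['k1'],0,0,0.])).reshape(384,512,2)
    T=np.linalg.inv(np.array(c['world_to_cam']))
    X=np.dstack([s,np.ones((384,512))])*d[...,None]
    return X@T[:3,:3].T+T[:3,3]
def rel(p,rv=None):
    "tool-frame shift share to world point p"
    s=sensors.state(); Rt=R.from_quat(s['orientation'])
    return Rt.inv().apply(np.array(p)-s['eef_pos'])/0.15
E
python3 - <<'E'
from h import *
s=sensors.state(); print(s)
print(R.from_quat(s['orientation']).as_matrix().round(3))
for n in('scene','top','wrist'):
    p,d,c=grab(n,n+'0.png'); np.savez('pics/'+n,p=p,d=d); print(n,c)
a=[cv2.imread('pics/%s0.png'%n) for n in('scene','top')]
cv2.imwrite('pics/both.png',np.hstack(a)[:, :])
E
```

```text
pics
{'clock': 0.0, 'joints': array([1.03674913e+00, 3.78085890e-01, 7.96826451e-02, 1.27441426e+00,
       2.21005921e-05, 1.46048752e+00]), 'qd': array([-0.00100022, -0.00190193, -0.0016232 ,  0.00227838,  0.0018727 ,
        0.00063884]), 'joint_torque': array([-5.83527680e-07, -4.63600302e+01,  2.69878417e+01,  2.08145916e-02,
        9.24234087e-05, -3.78101134e-06]), 'eef_pos': array([0.23609088, 0.52359916, 0.23036983]), 'orientation': array([ 2.10287568e-01,  9.77639053e-01, -9.55092217e-04, -3.30467437e-04]), 'contact_force': array([ 0.40576547, -0.00689787, -0.19240628]), 'moment': array([ 0.00398308, -0.02407212,  0.0316996 ]), 'grasp_force': 0.0, 'finger_gap': 0.08506194600906937}
[[-0.912  0.411 -0.001]
 [ 0.411  0.912 -0.002]
 [ 0.    -0.002 -1.   ]]
scene {'vertical_fov': 44.830593868218315, 'cx': 260.4961636479242, 'cy': 189.1165686818953, 'k1': 0.048874869664794755, 'world_to_cam': array([[ 0.85027961,  0.52632891, -0.00156837, -0.48014641],
       [ 0.42369547, -0.68623799, -0.59123563, -0.05627385],
       [-0.31226068,  0.50205108, -0.80649735,  1.4823063 ],
       [ 0.        ,  0.        ,  0.        ,  1.        ]])}
top {'vertical_fov': 54.89737340289899, 'cx': 258.7204396489441, 'cy': 194.3457084765364, 'k1': -0.11196375024511432, 'world_to_cam': array([[ 0.01593318, -0.99965042,  0.0210993 ,  0.07024779],
       [-0.993904  , -0.01813687, -0.10874694,  0.48541171],
       [ 0.1090916 , -0.019238  , -0.99384552,  1.01248291],
       [ 0.        ,  0.        ,  0.        ,  1.        ]])}
wrist {'vertical_fov': 60.306741709720804, 'cx': 260.0274553886103, 'cy': 188.15650118247552, 'k1': 0.019743282342198736, 'world_to_cam': array([[ 0.4112272 ,  0.91152972, -0.00240186, -0.57362587],
       [ 0.88101404, -0.39678149,  0.25764067, -0.03260171],
       [ 0.23389411, -0.10806492, -0.96623782,  0.3794998 ],
       [ 0.        ,  0.        ,  0.        ,  1.        ]])}
```

View pics/scene0.png

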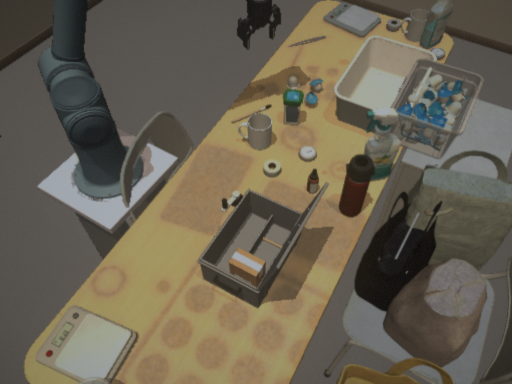

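View pics/top0.png

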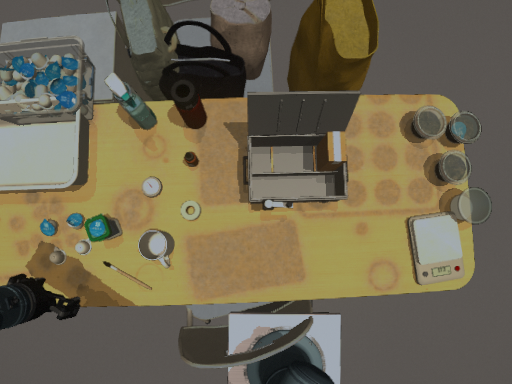

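Scene: chest at about (255,250) with the orange carton (248,265), dropper (313,180). Top: chest (297,168), carton (336,150), dropper (191,159), latch from about (267,204) to (290,205), lid open at the back. Now measurements.

```bash
python3 - <<'E'
from h import *
z=np.load('pics/top.npz'); c=optics.calibration('top'); P=cloud(c,z['d']); p=z['p']
m=(P[...,2]>.108)&(P[...,2]<.122); m[:, :235]=0; m[:,360:]=0; m[:110]=0; m[215:]=0
# near wall & side walls rim
pts=P[m][:,:2].astype(np.float32)
print(len(pts)); r=cv2.minAreaRect(pts); print('rim rect',r, pts.min(0),pts.max(0))
# front wall line: fit
v,u=np.nonzero(m)
f=[]
for col in range(256,342,4):
    vv=v[u==col]; 
    if len(vv): q=plane(c,col,vv.max()+.5,.115); f.append(q[:2]); 
f=np.array(f); print(f.round(3)[::3]); 
k=np.polyfit(f[:,1],f[:,0],1); print('front line',k)
# high: carton, lid
g=P[130:185,322:350]; mm=(g[...,2]>.155)&(g[...,2]<.172); print('carton',cv2.minAreaRect(g[mm][:,:2].astype(np.float32)), np.median(g[mm],0))
g=P[85:112,240:365]; mm=(g[...,2]>.27); q=g[mm]; print('lid top',q.min(0),q.max(0),np.polyfit(q[:,1],q[:,0],1))
# knob
g=P[192:215,255:300]; mm=(g[...,2]>.15); q=g[mm]; print('knob',len(q),q.mean(0) if len(q) else 0,q.min(0),q.max(0))
mm=(g[...,2]>.126)&(g[...,2]<.145); q=g[mm]; print('arm',len(q),q.min(0),q.max(0))
# dropper
g=P[145:172,180:203]; mm=g[...,2]>.05; q=g[mm]; print('drop',q.mean(0),q.min(0),q.max(0))
for n,(a,b) in dict(mug=(245,153),hyg=(187,151),roll=(211,190)).items(): print(n,pt(c,z['d'],b,a))
im=cv2.imread('pics/top0.png')[85:220,170:365]; cv2.imwrite('pics/crop1.png',cv2.resize(im,None,fx=4,fy=4,interpolation=2))
E
```

```text
845
rim rect ((0.5394340753555298, -0.018829867243766785), (0.1976885050535202, 0.2595899701118469), 3.1408398151397705) [ 0.43663236 -0.1507669 ] [0.6393489  0.11347575]
[[ 0.456  0.087]
 [ 0.464  0.056]
 [ 0.459  0.025]
 [ 0.46  -0.005]
 [ 0.461 -0.036]
 [ 0.464 -0.068]
 [ 0.469 -0.099]
 [ 0.467 -0.13 ]]
front line [-0.07442688  0.45905807]
carton ((0.5944324731826782, -0.11167838424444199), (0.07800164818763733, 0.04756403714418411), 1.5246189832687378) [ 0.59255751 -0.10960835  0.16468459]
lid top [ 0.37088    -0.13855608  0.27000745] [0.69375245 0.11287043 1.05755647] [-0.2038652   0.67215866]
knob 32 [0.43506263 0.02217396 0.30450375] [0.37088    0.00244307 0.15218846] [0.45375256 0.09850523 1.05755647]
arm 152 [ 0.43879792 -0.00349893  0.12609829] [0.46185748 0.06949227 0.1425306 ]
drop [0.57514233 0.26594066 0.08145483] [0.37088    0.09850523 0.05083382] [0.59525388 0.28433913 1.05755647]
mug [0.33629801 0.37621714 0.00375431]
hyg [0.50062332 0.38576208 0.01639235]
roll [ 0.43542068  0.27430145 -0.00074433]
```

View pics/crop1.png

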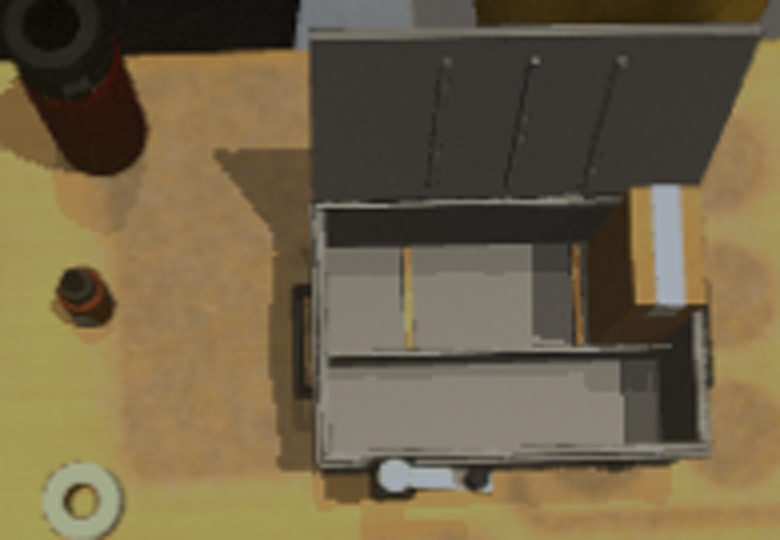

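Crop: rim corners at crop px (320,466), (709,453), (316,203); carton top (628..707,187..303); pin (396,475), knob (476,474); dropper bulb (72,276). Ray-cast those.

```bash
python3 - <<'E'
from h import *
c=optics.calibration('top')
def q(x,y,z): return plane(c,x/4+170-.4,y/4+85-.4,z)
NL,NR,FL=q(319,468,.115),q(710,455,.115),q(314,203,.115)
for n,a in dict(NL=NL,NR=NR,FL=FL).items(): print(n,a.round(4))
yaw=np.arctan2(NL[0]-NR[0],NL[1]-NR[1])*-1; print('len',np.linalg.norm(NL-NR),np.linalg.norm(NL-FL),'yaw deg',np.degrees(yaw))
C=[q(628,187,.165),q(700,187,.165),q(707,303,.165),q(636,302,.165)]; print('carton top',np.mean(C,0),np.linalg.norm(C[0]-C[1]),np.linalg.norm(C[0]-C[3]))
print('pin',q(396,475,.135),'knob',q(476,474,.167)); print('bulb',q(72,276,.1))
L=[q(310,33,.284),q(758,33,.284)]; print('lidtop',L)
cy,sy=np.cos(yaw),np.sin(yaw); Rz=np.array([[cy,-sy],[sy,cy]])
mid=(NL[:2]+NR[:2])/2; cen=mid+Rz@[.085,0]; print('centre',cen)
for n,a in dict(pin=(-.098,.08),near=(-.044,0),lidhinge=(.085,0),cart=(.037,-.092)).items(): print(n,cen+Rz@np.array(a))
# scene view depth cross-check
z=np.load('pics/scene.npz'); s=optics.calibration('scene'); P=cloud(s,z['d'])
g=P[165:195,303:323]; g=g[(g[...,2]>.03)&(g[...,2]<.11)]; print('drop scene',g.min(0),g.max(0))
m=(abs(P[...,2]-.115)<.003)&(P[...,0]<.7)&(P[...,0]>.4)&(abs(P[...,1])<.2); print('rim scene',P[m].min(0),P[m].max(0))
m=(abs(P[...,2]-.165)<.003)&(P[...,0]<.7)&(P[...,0]>.5)&(P[...,1]<-.05)&(P[...,1]>-.2); print('carton scene',cv2.minAreaRect(P[m][:,:2].astype(np.float32)))
m=(P[...,2]>.145)&(P[...,2]<.175)&(P[...,0]<.48)&(P[...,0]>.4)&(abs(P[...,1])<.12); print('knob scene',m.sum(),P[m].mean(0) if m.any() else 0)
m=(P[...,2]>.27)&(P[...,2]<.29)&(P[...,0]<.8)&(P[...,0]>.6)&(abs(P[...,1])<.2); print('lid scene',m.sum(),P[m].min(0),P[m].max(0))
E
```

```text
NL [0.4552 0.1039 0.115 ]
NR [ 0.4681 -0.1491  0.115 ]
FL [0.6292 0.1105 0.115 ]
len 0.2533303631650146 0.17405877459778754 yaw deg 2.907566382552045
carton top [ 0.59444322 -0.11100129  0.165     ] 0.04583750800834363 0.07340232573048812
pin [0.449898   0.05552166 0.135     ] knob [0.44861122 0.00849399 0.167     ]
bulb [0.58085269 0.26963306 0.1       ]
lidtop [array([0.6788058 , 0.11253282, 0.284     ]), array([ 0.68688879, -0.13608691,  0.284     ])]
centre [ 0.54654637 -0.01824616]
pin [0.44461455 0.05667982]
near [ 0.50260302 -0.02047806]
lidhinge [ 0.63143695 -0.01393455]
cart [ 0.58816543 -0.10825091]
drop scene [0.56548922 0.25358245 0.03003937] [0.59812243 0.28457439 0.10393283]
rim scene [ 0.44962029 -0.14994562  0.11200478] [0.64512092 0.11077601 0.11798416]
carton scene ((0.6047149300575256, -0.1094963401556015), (0.1004132553935051, 0.07488518953323364), 8.640443801879883)
knob scene 40 [0.44936791 0.00574499 0.16016458]
lid scene 399 [ 0.67251093 -0.13862629  0.2701086 ] [0.69407134 0.11552749 0.28777481]
```

```bash
python3 -m inch '[[[-0.1,-0.05,-0.05],[0,0,-0.03],0],[[-0.3,-0.15,-0.1],[0,0,-0.08],0],[[-0.5,-0.25,-0.2],[0,0,-0.14],0],[[-0.7,-0.35,-0.2],[0,0,-0.2],0],[[-0.85,-0.45,-0.2],[0,0,-0.234],0],[[-0.88,-0.48,-0.2],[0,0,-0.234],0],[[-0.88,-0.48,-0.2],[0,0,-0.234],0],[[-0.88,-0.48,-0.2],[0,0,-0.234],0]]'; python3 -c "
from h import *
print(R.from_quat(sensors.state()['orientation']).as_matrix().round(3),sensors.state()['joints'].round(2), rel([.592,-.19,.26]))"
```

```text
clock: 0.82
eef_pos: [0.3268, 0.4043, 0.2611]
orientation: [-0.021, 1.0, 0.0, -0.0]
contact_force: [0.4, 0.4, 0.5]
finger_gap: 0.0003
grasp_force: 0.0
[[-0.999 -0.043 -0.001]
 [-0.043  0.999  0.   ]
 [ 0.001  0.    -1.   ]] [ 0.77  0.26 -0.01  1.3   0.    0.73] [-1.59675287 -4.03420463  0.00465214]
```

```bash
for i in 1; do python3 -m inch '[[[-0.05,-0.12,0],[0,0,0],0],[[-0.1,-0.25,0],[0,0,0],0],[[-0.16,-0.4,0],[0,0,0],0],[[-0.22,-0.55,0],[0,0,0],0],[[-0.28,-0.7,0],[0,0,0],0],[[-0.34,-0.85,0],[0,0,0],0],[[-0.4,-1,0],[0,0,0],0],[[-0.4,-1,0],[0,0,0],0]]'; done
python3 -m inch '[[[-0.05,-0.12,0],[0,0,0],0],[[-0.1,-0.25,0],[0,0,0],0],[[-0.16,-0.4,0],[0,0,0],0],[[-0.22,-0.55,0],[0,0,0],0],[[-0.28,-0.7,0],[0,0,0],0],[[-0.34,-0.85,0],[0,0,0],0],[[-0.4,-1,0],[0,0,0],0],[[-0.4,-1,0],[0,0,0],0]]'
python3 -m inch '[[[-0.05,-0.12,0],[0,0,0],0],[[-0.1,-0.25,0],[0,0,0],0],[[-0.16,-0.4,0],[0,0,0],0],[[-0.22,-0.55,0],[0,0,0],0],[[-0.28,-0.7,0],[0,0,0],0],[[-0.34,-0.85,0],[0,0,0],0],[[-0.4,-1,0],[0,0,0],0],[[-0.4,-1,0],[0,0,0],0]]'
python3 -m inch '[[[-0.05,-0.12,0],[0,0,0],0],[[-0.1,-0.25,0],[0,0,0],0],[[-0.16,-0.4,0],[0,0,0],0],[[-0.22,-0.55,0],[0,0,0],0],[[-0.28,-0.7,0],[0,0,0],0],[[-0.34,-0.85,0],[0,0,0],0],[[-0.4,-1,0],[0,0,0],0],[[-0.4,-1,0],[0,0,0],0]]'; python3 -c "
from h import *
print(sensors.state()['joints'].round(2), rel([.592,-.19,.145]))"
```

```text
clock: 1.48
eef_pos: [0.3946, 0.2556, 0.2611]
orientation: [-0.021, 1.0, -0.001, 0.0]
contact_force: [0.6, 0.9, 0.7]
finger_gap: -0.0001
grasp_force: 0.0
clock: 2.15
eef_pos: [0.4619, 0.1086, 0.261]
orientation: [-0.021, 1.0, -0.0, 0.0]
contact_force: [0.2, 0.9, -0.2]
finger_gap: -0.0001
grasp_force: 0.0
clock: 2.82
eef_pos: [0.5289, -0.0387, 0.2607]
orientation: [-0.021, 1.0, -0.0, 0.0]
contact_force: [0.5, 0.5, -0.6]
finger_gap: -0.0
grasp_force: 0.0
clock: 3.48
eef_pos: [0.5953, -0.1858, 0.26]
orientation: [-0.021, 1.0, -0.0, 0.0]
contact_force: [-0.3, -0.3, -0.4]
finger_gap: 0.0
grasp_force: 0.0
[-0.4   0.48  0.31  1.4  -0.   -0.45] [ 0.02349035 -0.02650693  0.76662178]
```

```bash
python3 -m inch '[[[0.02,-0.03,0.1],[0,0,0],0],[[0.02,-0.03,0.25],[0,0,0],0],[[0.02,-0.03,0.4],[0,0,0],0],[[0.02,-0.03,0.55],[0,0,0],0],[[0.02,-0.03,0.7],[0,0,0],0],[[0.02,-0.03,0.76],[0,0,0],0],[[0.02,-0.03,0.76],[0,0,0],0],[[0.02,-0.03,0.76],[0,0,0],0]]'
python3 -m inch '[[[0,0.07,0],[0,0,0],0],[[0,0.14,0],[0,0,0],0],[[0,0.2,0],[0,0,0],0],[[0,0.25,0],[0,0,0],0],[[0,0.3,0],[0,0,0],0],[[0,0.34,0],[0,0,0],0],[[0,0.38,0],[0,0,0],0],[[0,0.42,0],[0,0,0],0]]'
```

```text
clock: 4.15
eef_pos: [0.5907, -0.1876, 0.1474]
orientation: [-0.023, 1.0, 0.0, -0.0]
contact_force: [0.4, 0.7, 0.4]
finger_gap: -0.0001
grasp_force: 0.0
clock: 4.82
eef_pos: [0.5879, -0.1257, 0.1474]
orientation: [-0.022, 1.0, 0.0, 0.0]
contact_force: [0.2, -0.7, 0.1]
finger_gap: 0.0001
grasp_force: 0.1
```

```bash
python3 -m inch '[[[0,0.03,0],[0,0,0],0],[[0,0.06,0],[0,0,0],0],[[0,0.09,0],[0,0,0],0],[[0,0.12,0],[0,0,0],0],[[0,0.15,0],[0,0,0],0],[[0,0.18,0],[0,0,0],0],[[0,0.21,0],[0,0,0],0],[[0,0.24,0],[0,0,0],0]]'; python3 - <<'E'
from h import *
p,d,c=grab('scene','s2.png'); im=cv2.imread('pics/s2.png')[170:320,170:350]; cv2.imwrite('pics/s2c.png',cv2.resize(im,None,fx=3,fy=3))
E
```

```text
clock: 5.48
eef_pos: [0.5863, -0.0898, 0.1473]
orientation: [-0.022, 1.0, 0.0, 0.0]
contact_force: [0.2, 0.6, 1.0]
finger_gap: 0.0001
grasp_force: 0.0
```

View pics/s2c.png

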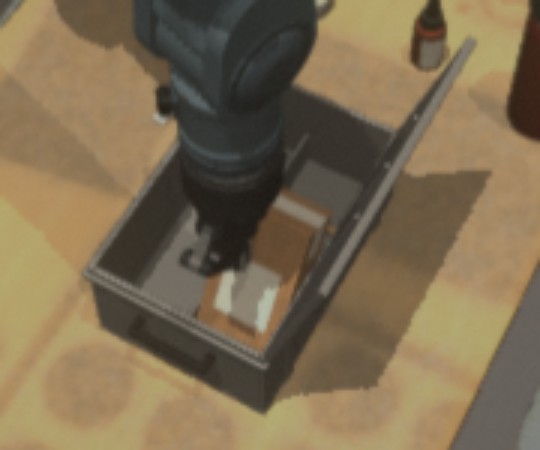

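The carton is tipping over, its bottom face is visible at about (250,295). Lift and head for the bottle.

```bash
python3 -m inch '[[[0,0,-0.15],[0,0,0],20],[[0,0,-0.35],[0,0,0],40],[[0,0.1,-0.55],[0,0,0],60],[[0,0.3,-0.7],[0,0,0],75],[[0,0.5,-0.7],[0,0,0],75],[[0,0.7,-0.7],[0,0,0],75],[[0,0.9,-0.7],[0,0,0],75],[[0,1,-0.7],[0,0,0],75]]'
python3 -m inch '[[[0,0.15,0],[0,0,0],75],[[0,0.3,0],[0,0,0],75],[[0,0.45,0],[0,0,0],75],[[0,0.6,0],[0,0,0],75],[[0,0.75,0],[0,0,0],75],[[0,0.9,0],[0,0,0],75],[[0,1,0],[0,0,0],75],[[0,1,0],[0,0,0],75]]'
python3 - <<'E'
from h import *
p,d,c=grab('top','t2.png'); im=cv2.imread('pics/t2.png')[85:220,170:365]; cv2.imwrite('pics/t2c.png',cv2.resize(im,None,fx=4,fy=4,interpolation=2))
print(rel([.582,.269,.16]),rel([.582,.269,.045]))
P=cloud(c,d); g=P[135:205,255:345]; m=(g[...,2]>.045)&(g[...,2]<.075); q=g[m]; print(cv2.minAreaRect(q[:,:2].astype(np.float32)),np.percentile(q[:,2],[10,50,90]))
E
```

```text
clock: 6.2
eef_pos: [0.5793, 0.0627, 0.2527]
orientation: [-0.023, 1.0, 0.001, 0.0]
contact_force: [-0.5, 0.3, 0.4]
finger_gap: 0.0751
grasp_force: 0.0
clock: 6.87
eef_pos: [0.5726, 0.2121, 0.2521]
orientation: [-0.024, 1.0, 0.0, -0.0]
contact_force: [0.3, -0.2, 1.3]
finger_gap: 0.0751
grasp_force: 0.0
[-0.07927037  0.3868166   0.61415918] [-0.07930968  0.38706021  1.3808258 ]
((0.547470211982727, -0.025373846292495728), (0.1715567409992218, 0.23157915472984314), 2.368178129196167) [0.05078609 0.05639301 0.06057153]
```

View pics/t2c.png

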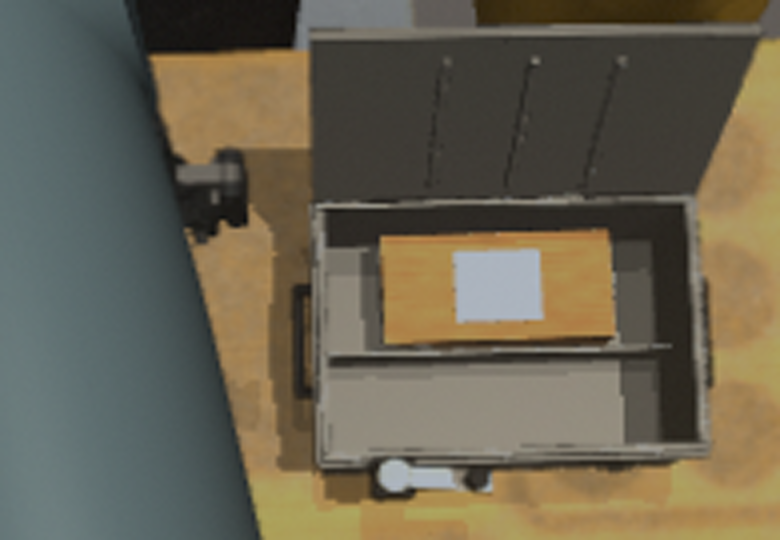

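Carton lies flat in the far lane (crop 382–614 × 232–342). Now the bottle.

```bash
python3 -m inch '[[[-0.03,0.15,0],[0,0,0],75],[[-0.06,0.3,0],[0,0,0],75],[[-0.08,0.39,0],[0,0,0],75],[[-0.08,0.39,0.15],[0,0,0],75],[[-0.08,0.39,0.3],[0,0,0],75],[[-0.08,0.39,0.45],[0,0,0],75],[[-0.08,0.39,0.6],[0,0,0],75],[[-0.08,0.39,0.61],[0,0,0],75]]'
python3 - <<'E'
from h import *
p,d,c=grab('wrist','w3.png'); P=cloud(c,d)
m=(P[...,2]>.02)&(P[...,2]<.106)&(np.hypot(P[...,0]-.582,P[...,1]-.269)<.03); q=P[m]; print(m.sum(),q.min(0),q.max(0))
b=q[(q[:,2]>.085)]; print(b.mean(0),b.min(0),b.max(0)); print(rel([.582,.269,.045]))
E
```

```text
clock: 7.58
eef_pos: [0.5799, 0.266, 0.156]
orientation: [-0.021, 1.0, -0.002, -0.004]
contact_force: [-0.8, -0.4, -1.0]
finger_gap: 0.0749
grasp_force: 0.0
1806 [0.56335206 0.25660977 0.02000065] [0.5936856  0.28972445 0.10349031]
[0.57849568 0.27284835 0.09704593] [0.57383478 0.26666429 0.08514533] [0.58660258 0.27981275 0.10349031]
[-0.0148061   0.01856621  0.75327869]
```

View pics/w3.png

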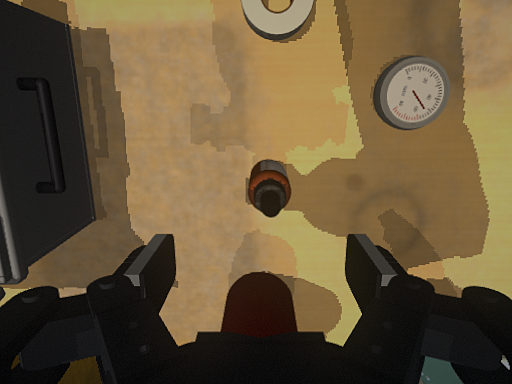

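Bottle at (270,190), standing between the open fingers. Descend and grip.

```bash
python3 -m inch '[[[0,0.04,0.1],[0,0,0],75],[[0,0.04,0.22],[0,0,0],75],[[0,0.04,0.34],[0,0,0],75],[[0,0.04,0.46],[0,0,0],75],[[0,0.04,0.58],[0,0,0],75],[[0,0.04,0.7],[0,0,0],75],[[0,0.04,0.74],[0,0,0],75],[[0,0.04,0.74],[0,0,0],75]]'
python3 -m inch '[[[0,0,0],[0,0,0],60],[[0,0,0],[0,0,0],45],[[0,0,0],[0,0,0],38],[[0,0,0],[0,0,0],30],[[0,0,0],[0,0,0],20],[[0,0,0],[0,0,0],15],[[0,0,0],[0,0,0],15],[[0,0,0],[0,0,0],15]]'
```

```text
clock: 8.3
eef_pos: [0.5818, 0.2736, 0.0495]
orientation: [-0.022, 1.0, -0.0, -0.001]
contact_force: [-0.3, 0.3, -1.1]
finger_gap: 0.0747
grasp_force: 0.0
clock: 8.97
eef_pos: [0.5837, 0.2747, 0.0519]
orientation: [-0.022, 1.0, 0.0, 0.002]
contact_force: [0.2, -0.9, 5.3]
finger_gap: 0.0289
grasp_force: 58.8
```

Gap 29 mm means the pads sit on the sloping shoulder; reopen, go lower onto the body.

```bash
python3 -m inch '[[[0,0,0],[0,0,0],40],[[0,0,0],[0,0,0],60],[[0,0,0],[0,0,0],70],[[0.01,0,0.03],[0,0,0],70],[[0.02,0,0.06],[0,0,0],70],[[0.02,0,0.08],[0,0,0],70],[[0.02,0,0.08],[0,0,0],70],[[0.02,0,0.08],[0,0,0],70]]'; python3 - <<'E'
from h import *
p,d,c=grab('wrist','w4.png'); s=sensors.state(); print(s['eef_pos'],s['contact_force'],s['finger_gap'],rel([.581,.2735,.034]))
P=cloud(c,d); m=(P[...,2]>.03)&(P[...,2]<.106)&(np.hypot(P[...,0]-.582,P[...,1]-.273)<.03); q=P[m]; print(m.sum(),q.min(0),q.max(0))
E
```

```text
clock: 9.63
eef_pos: [0.5786, 0.2741, 0.0371]
orientation: [-0.022, 1.0, -0.0, -0.001]
contact_force: [-0.6, 0.2, -0.3]
finger_gap: 0.0698
grasp_force: 0.0
[0.57894506 0.27423367 0.03752247] [-0.24517476 -0.38473543 -0.39827831] 0.06958502017989474 [-0.01348224 -0.00549048  0.02347643]
7650 [0.56327555 0.25626497 0.03001286] [0.58978966 0.28952718 0.10067495]
```

View pics/w4.png

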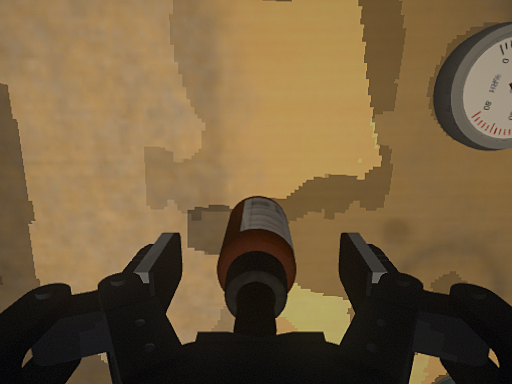

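Bottle still upright, centred at about (257,250) between the pads. Grip.

```bash
python3 -m inch '[[[-0.01,0,0.02],[0,0,0],60],[[-0.01,0,0.02],[0,0,0],45],[[-0.01,0,0.02],[0,0,0],38],[[-0.01,0,0.02],[0,0,0],30],[[-0.01,0,0.02],[0,0,0],20],[[-0.01,0,0.02],[0,0,0],20],[[-0.01,0,0.02],[0,0,0],20],[[-0.01,0,0.02],[0,0,0],20]]'
python3 -c "
from h import *
print(sensors.state()['eef_pos'])"
```

```text
clock: 10.35
eef_pos: [0.5809, 0.2743, 0.0351]
orientation: [-0.022, 1.0, 0.0, 0.0]
contact_force: [0.2, -1.0, 2.4]
finger_gap: 0.0311
grasp_force: 59.2
[0.58089452 0.27428504 0.03510348]
```

```bash
python3 -m inch '[[[0,0,-0.08],[0,0,0],20],[[0,0,-0.2],[0,0,0],20],[[0,0,-0.35],[0,0,0],20],[[0,0,-0.5],[0,0,0],20],[[0,0,-0.65],[0,0,0],20],[[0,0,-0.8],[0,0,0],20],[[0,0,-0.95],[0,0,0],20],[[0,0,-1],[0,0,0],20]]'
python3 - <<'E'
from h import *
p,d,c=grab('wrist','w5.png'); s=sensors.state(); print(s['eef_pos'],s['contact_force'],s['finger_gap'],rel([.519,-.07,.185]))
E
```

```text
clock: 11.02
eef_pos: [0.5822, 0.2751, 0.1885]
orientation: [-0.022, 1.0, 0.001, 0.002]
contact_force: [0.5, 1.2, -0.4]
finger_gap: 0.03
grasp_force: 59.3
[0.58248931 0.27517119 0.18849623] [-0.64540809  0.33723853  0.21774293] 0.030460061405649764 [ 0.52493773 -2.28016364  0.01547168]
```

View pics/w5.png

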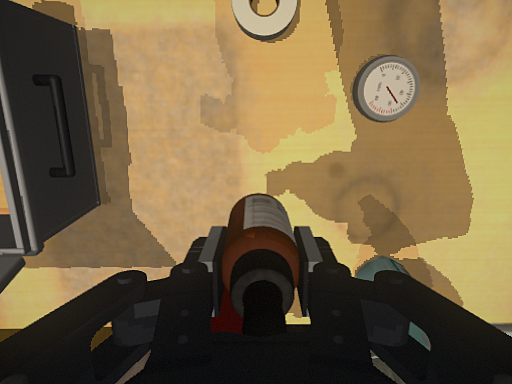

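Bottle held upright by its body (264,245). Carry over.

```bash
python3 -m inch '[[[0.02,-0.08,0],[0,0,0],20],[[0.06,-0.2,0],[0,0,0],20],[[0.1,-0.36,0],[0,0,0],20],[[0.14,-0.52,0],[0,0,0],20],[[0.18,-0.68,0],[0,0,0],20],[[0.22,-0.84,0],[0,0,0],20],[[0.26,-0.97,0],[0,0,0],20],[[0.26,-1,0],[0,0,0],20]]'
python3 -m inch '[[[0.03,-0.1,0],[0,0,0],20],[[0.06,-0.25,0],[0,0,0],20],[[0.1,-0.4,0],[0,0,0],20],[[0.14,-0.55,0],[0,0,0],20],[[0.18,-0.7,0],[0,0,0],20],[[0.22,-0.85,0],[0,0,0],20],[[0.26,-0.97,0],[0,0,0],20],[[0.26,-1,0],[0,0,0],20]]'
python3 -m inch '[[[0,-0.1,0],[0,0,0],20],[[0,-0.2,0],[0,0,0],20],[[0,-0.28,0],[0,0,0],20],[[0,-0.28,0],[0,0,0],20],[[0,-0.28,0],[0,0,0],20],[[0,-0.28,0],[0,0,0],20],[[0,-0.28,0],[0,0,0],20],[[0,-0.28,0],[0,0,0],20]]'
python3 - <<'E'
from h import *
s=sensors.state(); print(s['eef_pos'],s['finger_gap'],rel([.519,-.07,.041]))
p,d,c=grab('top','t5.png'); im=cv2.imread('pics/t5.png')[85:220,170:365]; cv2.imwrite('pics/t5c.png',cv2.resize(im,None,fx=4,fy=4,interpolation=2))
p,d,c=grab('wrist','w6.png'); P=cloud(c,d)
# near-lane geometry: rim of front wall and divider from wrist view
for zz,lo,hi,n in((.115,.40,.50,'front rim'),(.05,.50,.58,'divider')):
    m=(abs(P[...,2]-zz)<.002)&(P[...,0]>lo)&(P[...,0]<hi)&(abs(P[...,1]+.07)<.06); q=P[m]
    if len(q)>5: print(n,len(q),np.percentile(q[:,0],[2,50,98]),q[:,1].min(),q[:,1].max())
E
```

```text
clock: 11.73
eef_pos: [0.5464, 0.12, 0.1831]
orientation: [-0.021, 1.0, -0.001, -0.002]
contact_force: [-0.9, 0.2, -0.3]
finger_gap: 0.0304
grasp_force: 59.4
clock: 12.4
eef_pos: [0.515, -0.0304, 0.1836]
orientation: [-0.021, 1.0, -0.0, -0.001]
contact_force: [1.2, 1.3, -0.9]
finger_gap: 0.0306
grasp_force: 59.4
clock: 13.07
eef_pos: [0.5179, -0.07, 0.1847]
orientation: [-0.023, 1.0, 0.0, -0.0]
contact_force: [-0.8, 0.3, -0.9]
finger_gap: 0.0307
grasp_force: 59.5
[ 0.51785011 -0.06996802  0.18472223] 0.030687362457298795 [-7.69150852e-03 -9.56281476e-04  9.58147551e-01]
front rim 1478 [0.46625291 0.47035638 0.47460795] -0.12970886595694836 -0.010066687794913418
divider 455 [0.54285446 0.54711908 0.552185  ] -0.12974009289329674 -0.010019117938837016
```

View pics/w6.png

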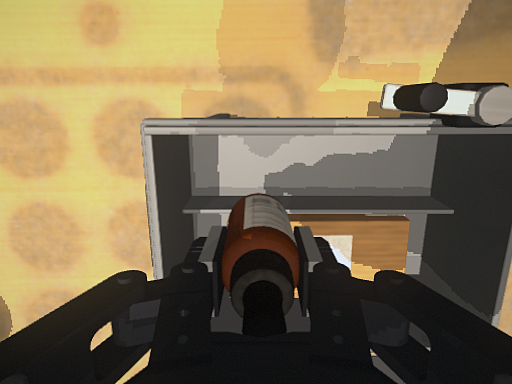

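Bottle above the near lane; rim at row ~125, divider at row ~205. Measured front rim x=.470, divider x=.547. Lower at x=.522.

```bash
python3 -m inch '[[[-0.03,0,0.06],[0,0,0],20],[[-0.03,0,0.16],[0,0,0],20],[[-0.03,0,0.28],[0,0,0],20],[[-0.03,0,0.4],[0,0,0],20],[[-0.03,0,0.52],[0,0,0],20],[[-0.03,0,0.64],[0,0,0],20],[[-0.03,0,0.74],[0,0,0],20],[[-0.03,0,0.8],[0,0,0],20]]'
python3 -m inch '[[[0,0,0],[0,0,0],20],[[0,0,0.03],[0,0,0],20],[[0,0,0.06],[0,0,0],20],[[0,0,0.09],[0,0,0],20],[[0,0,0.11],[0,0,0],20],[[0,0,0.12],[0,0,0],20],[[0,0,0.13],[0,0,0],20],[[0,0,0.13],[0,0,0],20]]'
```

```text
clock: 13.83
eef_pos: [0.5212, -0.0701, 0.0624]
orientation: [-0.022, 1.0, 0.0, -0.001]
contact_force: [-0.3, 0.1, -1.3]
finger_gap: 0.03
grasp_force: 59.4
clock: 14.5
eef_pos: [0.5223, -0.0706, 0.0452]
orientation: [-0.022, 1.0, 0.0, -0.0]
contact_force: [-0.1, -0.7, -0.8]
finger_gap: 0.0303
grasp_force: 59.4
```

Continue down in small steps until contact.

```bash
python3 -m inch '[[[0,0,0.005],[0,0,0],20],[[0,0,0.01],[0,0,0],20],[[0,0,0.015],[0,0,0],20],[[0,0,0.02],[0,0,0],20],[[0,0,0.025],[0,0,0],20],[[0,0,0.025],[0,0,0],20],[[0,0,0.025],[0,0,0],20],[[0,0,0.025],[0,0,0],20]]'
```

```text
clock: 15.17
eef_pos: [0.5223, -0.0706, 0.0415]
orientation: [-0.022, 1.0, 0.0, -0.0]
contact_force: [-0.3, -0.2, -0.7]
finger_gap: 0.0307
grasp_force: 59.4
```

```bash
python3 -m inch '[[[0,0,0.005],[0,0,0],20],[[0,0,0.01],[0,0,0],20],[[0,0,0.015],[0,0,0],20],[[0,0,0.015],[0,0,0],20],[[0,0,0.015],[0,0,0],20],[[0,0,0.015],[0,0,0],20],[[0,0,0.015],[0,0,0],20],[[0,0,0.015],[0,0,0],20]]'
```

```text
clock: 15.83
eef_pos: [0.5227, -0.0707, 0.04]
orientation: [-0.022, 1.0, -0.0, 0.0]
contact_force: [-0.8, 0.2, 5.2]
finger_gap: 0.0303
grasp_force: 59.9
```

Contact. Release gently and rise.

```bash
python3 -m inch '[[[0,0,0],[0,0,0],33],[[0,0,0],[0,0,0],40],[[0,0,0],[0,0,0],48],[[0,0,0],[0,0,0],56],[[0,0,0],[0,0,0],64],[[0,0,0],[0,0,0],70],[[0,0,0],[0,0,0],70],[[0,0,0],[0,0,0],70]]'
python3 -m inch '[[[0,0,-0.06],[0,0,0],70],[[0,0,-0.16],[0,0,0],70],[[0,0,-0.3],[0,0,0],70],[[0,0,-0.45],[0,0,0],70],[[0,0,-0.6],[0,0,0],70],[[0,0,-0.75],[0,0,0],70],[[0,0,-0.9],[0,0,0],70],[[0,0,-1],[0,0,0],70]]'
python3 - <<'E'
from h import *
p,d,c=grab('wrist','w7.png')
P=cloud(c,d); m=(P[...,2]>.02)&(P[...,2]<.112)&(np.hypot(P[...,0]-.522,P[...,1]+.07)<.025); q=P[m]; print(m.sum(),q.min(0),q.max(0))
for lo,hi in((.03,.065),(.07,.08),(.085,.11)):
    b=q[(q[:,2]>lo)&(q[:,2]<hi)]; print(lo,len(b),b.min(0).round(4),b.max(0).round(4))
E
```

```text
clock: 16.5
eef_pos: [0.5224, -0.0706, 0.0393]
orientation: [-0.022, 1.0, 0.0, 0.0]
contact_force: [0.1, 0.1, 0.2]
finger_gap: 0.0698
grasp_force: 0.0
clock: 17.17
eef_pos: [0.5232, -0.0708, 0.1925]
orientation: [-0.022, 1.0, -0.0, 0.002]
contact_force: [-0.3, -0.6, 0.2]
finger_gap: 0.0703
grasp_force: 0.0
1505 [ 0.50549505 -0.08774232  0.02019024] [ 0.54686701 -0.05516817  0.10860093]
0.03 448 [ 0.5055 -0.0877  0.0301] [ 0.5469 -0.0552  0.065 ]
0.07 97 [ 0.5105 -0.0831  0.07  ] [ 0.5243 -0.0602  0.08  ]
0.085 301 [ 0.5158 -0.0781  0.085 ] [ 0.5282 -0.0652  0.1086]
```

View pics/w7.png

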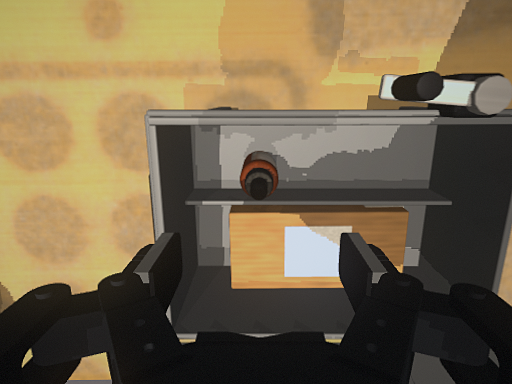

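Bottle stands upright in the near lane at (260,175), top at z≈.108, carton flat behind the divider. Now go up and behind the lid.

```bash
python3 -m inch '[[[0,0,-0.1],[0,0,0],50],[[0,0,-0.25],[0,0,0],30],[[0,0,-0.4],[0,0,0],0],[[0,0,-0.55],[0,0,0],0],[[0,0,-0.7],[0,0,0],0],[[0,0,-0.85],[0,0,0],0],[[0,0.05,-1],[0,0,0],0],[[0,0.1,-1],[0,0,0],0]]'
python3 -m inch '[[[-0.1,0.05,0],[0,0,0],0],[[-0.2,0.1,0],[0,0,0],0],[[-0.35,0.15,0],[0,0,0],0],[[-0.5,0.2,0],[0,0,0],0],[[-0.65,0.25,0],[0,0,0],0],[[-0.8,0.25,0],[0,0,0],0],[[-0.9,0.25,0],[0,0,0],0],[[-0.95,0.25,0],[0,0,0],0]]'
python3 - <<'E'
from h import *
s=sensors.state(); print(s['eef_pos'],s['joints'].round(2),rel([.712,-.012,.335]))
p,d,c=grab('scene'); P=cloud(c,d)
m=(P[...,2]>.2)&(P[...,2]<.295)&(P[...,0]<.72)&(P[...,0]>.62)&(P[...,1]<.02)&(P[...,1]>-.15); q=P[m]
for z in(.21,.23,.25,.27,.28,.285): b=q[abs(q[:,2]-z)<.004]; print(z,len(b),b[:,:2].min(0),b[:,:2].max(0))
E
```

```text
clock: 17.88
eef_pos: [0.5231, -0.056, 0.3438]
orientation: [-0.022, 1.0, -0.001, 0.003]
contact_force: [1.1, 0.7, 1.3]
finger_gap: -0.0001
grasp_force: 0.0
clock: 18.55
eef_pos: [0.6636, -0.0112, 0.3372]
orientation: [-0.022, 1.0, 0.0, -0.001]
contact_force: [-0.2, 0.3, -0.1]
finger_gap: -0.0001
grasp_force: 0.0
[ 0.6636488  -0.01122807  0.33719871] [-0.11  0.62  0.76  1.7   0.   -0.16] [-0.32181238 -0.01964658  0.01400264]
0.21 19 [ 0.6570613  -0.13824905] [ 0.67243288 -0.01315978]
0.23 20 [ 0.66369585 -0.13933503] [0.67892057 0.01802087]
0.25 25 [ 0.66927471 -0.13922448] [0.68455386 0.01957144]
0.27 23 [ 0.67522291 -0.13823151] [0.69116049 0.01445347]
0.28 196 [ 0.67920574 -0.13853895] [0.69372706 0.01977696]
0.285 207 [ 0.67940301 -0.13853895] [0.69372706 0.01977696]
```

```bash
python3 -m inch '[[[-0.1,0,0],[0,0,0],0],[[-0.2,0,0],[0,0,0],0],[[-0.3,0,0],[0,0,0],0],[[-0.33,0,0],[0,0,0],0],[[-0.34,0,0],[0,0,0],0],[[-0.34,0,0],[0,0,0],0],[[-0.34,0,0],[0,0,0],0],[[-0.34,0,0],[0,0,0],0]]'
python3 -c "
from h import *
s=sensors.state();print(s['joints'].round(2),rel([.714,-.012,.255]))"
```

```text
clock: 19.27
eef_pos: [0.7129, -0.0096, 0.3401]
orientation: [-0.022, 1.0, -0.0, 0.001]
contact_force: [0.0, -0.4, -0.4]
finger_gap: -0.0
grasp_force: 0.0
[-0.1   0.86  1.22  1.93  0.   -0.15] [-0.00567137 -0.01637161  0.56739029]
```

```bash
python3 -m inch '[[[0,0,0.08],[0,0,0],0],[[0,0,0.16],[0,0,0],0],[[0,0,0.24],[0,0,0],0],[[0,0,0.32],[0,0,0],0],[[0,0,0.4],[0,0,0],0],[[0,0,0.48],[0,0,0],0],[[0,0,0.54],[0,0,0],0],[[0,0,0.54],[0,0,0],0]]'
python3 -c "
from h import *
s=sensors.state();print(s['joints'].round(2))"
```

```text
clock: 19.93
eef_pos: [0.7118, -0.0095, 0.2572]
orientation: [-0.022, 1.0, 0.0, -0.001]
contact_force: [0.3, -0.5, -0.5]
finger_gap: -0.0001
grasp_force: 0.0
[-0.1   0.71  0.71  1.56  0.   -0.15]
```

```bash
python3 -m inch '[[[0.04,0,0],[0,0,0],0],[[0.1,0,0],[0,0,0],0],[[0.16,0,0],[0,0,0],0],[[0.22,0,0],[0,0,0],0],[[0.28,0,0],[0,0,0],0],[[0.34,0,0],[0,0,0],0],[[0.4,0,0],[0,0,0],0],[[0.46,0,0],[0,0,0],0]]'
python3 -m inch '[[[0.05,0,0],[0,0,0],0],[[0.1,0,0],[0,0,0],0],[[0.15,0,0],[0,0,0],0],[[0.2,0,0],[0,0,0],0],[[0.2,0,-0.1],[0,0,0],0],[[0.2,0,-0.25],[0,0,0],0],[[0.2,0,-0.4],[0,0,0],0],[[0.2,0,-0.55],[0,0,0],0]]'
python3 - <<'E'
from h import *
p,d,c=grab('scene'); P=cloud(c,d)
m=(P[...,2]>.13)&(P[...,2]<.3)&(P[...,0]<.72)&(P[...,0]>.45)&(P[...,1]<-.06)&(P[...,1]>-.15); q=P[m]
for z in(.14,.16,.18,.2,.22,.24,.26,.28): b=q[abs(q[:,2]-z)<.005]; print(z,len(b),b[:,0].min() if len(b) else 0,b[:,0].max() if len(b) else 0)
E
```

```text
clock: 20.6
eef_pos: [0.644, -0.0127, 0.26]
orientation: [-0.022, 1.0, -0.0, 0.002]
contact_force: [-0.2, -0.6, 0.2]
finger_gap: -0.0002
grasp_force: 0.2
clock: 21.27
eef_pos: [0.6136, -0.0139, 0.3432]
orientation: [-0.022, 1.0, -0.0, 0.001]
contact_force: [0.6, 0.3, -0.5]
finger_gap: -0.0
grasp_force: 0.0
0.14 113 0.625287215196143 0.6378111000917361
0.16 132 0.612141650909844 0.6270506113741856
0.18 133 0.5985022369769951 0.612350614487742
0.2 152 0.581992963153803 0.5984296884018743
0.22 143 0.5706229376614875 0.5831905980640097
0.24 169 0.5530185041999387 0.5691899318766438
0.26 161 0.5382490391614897 0.5541397286419054
0.28 0 0 0
```

Lid is falling by itself. Retreat high above and in front while it shuts.

```bash
python3 -m inch '[[[0.1,0.01,0],[0,0,0],0],[[0.25,0.03,0],[0,0,0],0],[[0.4,0.05,0],[0,0,0],0],[[0.55,0.07,0],[0,0,0],0],[[0.7,0.09,0],[0,0,0],0],[[0.85,0.11,0],[0,0,0],0],[[0.97,0.13,0],[0,0,0],0],[[1,0.13,0],[0,0,0],0]]'
python3 -m inch '[[[0.1,0,0],[0,0,0],0],[[0.2,0,0],[0,0,0],0],[[0.3,0,0],[0,0,0],0],[[0.4,0,0],[0,0,0],0],[[0.4,0,0],[0,0,0],0],[[0.4,0,0],[0,0,0],0],[[0.4,0,0],[0,0,0],0],[[0.4,0,0],[0,0,0],0]]'
python3 -m inch '[[[0,0,0],[0,0,0],0],[[0,0,0],[0,0,0],0],[[0,0,0],[0,0,0],0],[[0,0,0],[0,0,0],0],[[0,0,0],[0,0,0],0],[[0,0,0],[0,0,0],0],[[0,0,0],[0,0,0],0],[[0,0,0],[0,0,0],0]]'
cat > k.py <<'E'
from h import *
s=sensors.state(); print(s['eef_pos'],s['joints'].round(2))
for n in('scene','top','wrist'):
    p,d,c=grab(n); P=cloud(c,d)
    m=(P[...,0]>.47)&(P[...,0]<.62)&(P[...,1]>-.13)&(P[...,1]<-.05)&(P[...,2]<.3); z=P[m][:,2]; print(n,'lid z pct',np.percentile(z,[2,50,98]).round(4) if len(z) else 0)
    m=(P[...,2]>.148)&(P[...,2]<.175)&(P[...,0]<.54)&(P[...,0]>.40)&(abs(P[...,1])<.13); q=P[m]
    if len(q): print('knob',len(q),np.median(q,0).round(4),q.min(0).round(4),q.max(0).round(4))
E
python3 k.py
```

```text
clock: 21.98
eef_pos: [0.4609, -0.0006, 0.3423]
orientation: [-0.022, 1.0, -0.0, 0.001]
contact_force: [-0.0, 0.5, -0.3]
finger_gap: 0.0001
grasp_force: 0.0
clock: 22.65
eef_pos: [0.4045, -0.0039, 0.3407]
orientation: [-0.022, 1.0, -0.0, 0.001]
contact_force: [-0.2, 0.4, 0.1]
finger_gap: -0.0001
grasp_force: 0.0
clock: 23.32
eef_pos: [0.4036, -0.0038, 0.3406]
orientation: [-0.022, 1.0, 0.0, 0.0]
contact_force: [0.3, 0.1, -0.1]
finger_gap: -0.0002
grasp_force: 0.0
[ 0.40356356 -0.00376727  0.34057086] [-0.17  0.02 -0.09  1.46  0.   -0.21]
scene lid z pct [0.1212 0.1256 0.1301]
knob 34 [0.4504 0.0052 0.1646] [ 0.4424 -0.0005  0.1493] [0.4551 0.0134 0.1697]
top lid z pct [0.1217 0.1251 0.1286]
knob 29 [0.4465 0.0078 0.166 ] [0.4404 0.0025 0.15  ] [0.4535 0.014  0.1698]
wrist lid z pct [0.0465 0.1257 0.1278]
knob 198 [0.4443 0.0082 0.1668] [0.4399 0.0015 0.1488] [0.4533 0.0147 0.1699]
```

Lid is shut (z≈.125). Knob at (.447,.008). Lower in front of it.

```bash
python3 -m inch '[[[-0.03,0.05,0.1],[0,0,0],0],[[-0.03,0.06,0.25],[0,0,0],0],[[-0.03,0.06,0.4],[0,0,0],0],[[-0.03,0.06,0.55],[0,0,0],0],[[-0.03,0.06,0.7],[0,0,0],0],[[-0.03,0.06,0.85],[0,0,0],0],[[-0.03,0.06,0.97],[0,0,0],0],[[-0.03,0.06,1],[0,0,0],0]]'
python3 -m inch '[[[0,0,0.1],[0,0,0],0],[[0,0,0.2],[0,0,0],0],[[0,0,0.27],[0,0,0],0],[[0,0,0.27],[0,0,0],0],[[0,0,0.27],[0,0,0],0],[[0,0,0.27],[0,0,0],0],[[0,0,0.27],[0,0,0],0],[[0,0,0.27],[0,0,0],0]]'
```

```text
clock: 24.13
eef_pos: [0.4055, 0.0057, 0.1878]
orientation: [-0.022, 1.0, 0.0, -0.002]
contact_force: [-0.3, -0.0, 0.5]
finger_gap: -0.0001
grasp_force: 0.0
clock: 24.8
eef_pos: [0.4086, 0.0053, 0.151]
orientation: [-0.022, 1.0, -0.0, 0.001]
contact_force: [-0.1, 0.1, 1.1]
finger_gap: -0.0002
grasp_force: 0.0
```

```bash
python3 -m inch '[[[-0.05,0,0],[0,0,0],0],[[-0.1,0,0],[0,0,0],0],[[-0.15,0,0],[0,0,0],0],[[-0.19,0,0],[0,0,0],0],[[-0.23,0,0],[0,0,0],0],[[-0.27,-0.01,0],[0,0,0],0],[[-0.3,-0.02,0],[0,0,0],0],[[-0.33,-0.02,0],[0,0,0],0]]'
python3 -m inch '[[[-0.04,0.01,0],[0,0,0],0],[[-0.08,0.02,0],[0,0,0],0],[[-0.12,0.04,0],[0,0,0],0],[[-0.16,0.06,0],[0,0,0],0],[[-0.2,0.1,0],[0,0,0],0],[[-0.24,0.14,0],[0,0,0],0],[[-0.28,0.18,0],[0,0,0],0],[[-0.28,0.21,0],[0,0,0],0]]'
python3 k.py
```

```text
clock: 25.47
eef_pos: [0.4576, 0.0045, 0.1498]
orientation: [-0.022, 1.0, 0.0, -0.0]
contact_force: [-1.2, 0.8, 0.3]
finger_gap: -0.0
grasp_force: 0.4
clock: 26.13
eef_pos: [0.5002, 0.0386, 0.1505]
orientation: [-0.022, 1.0, -0.0, 0.002]
contact_force: [0.9, -1.9, -0.5]
finger_gap: 0.0
grasp_force: 0.5
[0.5002155  0.03856962 0.15050306] [-0.05  0.27 -0.29  1.01 -0.   -0.09]
scene lid z pct [0.1209 0.1257 0.1301]
knob 45 [0.506  0.0385 0.1638] [0.5001 0.0238 0.1481] [0.5112 0.0645 0.1749]
top lid z pct [0.124  0.1259 0.1261]
wrist lid z pct [0.1238 0.1263 0.1277]
knob 2173 [0.4916 0.0511 0.1666] [0.486  0.0249 0.1481] [0.5049 0.0673 0.175 ]
```

```bash
python3 -m inch '[[[0,0.005,0],[0,0,0],0],[[0,0.01,0],[0,0,0],0],[[0,0.015,0],[0,0,0],0],[[0,0.02,0],[0,0,0],0],[[0,0.025,0],[0,0,0],0],[[0,0.03,0],[0,0,0],0],[[0,0.03,0],[0,0,0],0],[[0,0.03,0],[0,0,0],0]]'
```

```text
clock: 26.95
eef_pos: [0.4977, 0.0399, 0.1502]
orientation: [-0.021, 1.0, -0.003, 0.0]
contact_force: [0.2, -7.6, 0.7]
finger_gap: -0.0002
grasp_force: 4.2
```

Reached the stop (force rising). Back off, rise and check.

```bash
python3 -m inch '[[[0,-0.05,0],[0,0,0],0],[[0,-0.12,0],[0,0,0],0],[[0,-0.2,0],[0,0,0],0],[[0,-0.2,-0.15],[0,0,0],0],[[0,-0.2,-0.35],[0,0,0],0],[[0,-0.2,-0.55],[0,0,0],0],[[0,-0.2,-0.75],[0,0,0],0],[[0,-0.2,-0.9],[0,0,0],0]]'
python3 k.py; python3 - <<'E'
from h import *
p,d,c=grab('wrist'); P=cloud(c,d)
m=(abs(P[...,2]-.136)<.003)&(P[...,0]>.43)&(P[...,0]<.53)&(abs(P[...,1]-.055)<.04); q=P[m]; print('arm',len(q),q.min(0),q.max(0),np.degrees(np.polyfit(q[:,0],q[:,1],1)[0]))
p,d,c=grab('top'); P=cloud(c,d)
for n,(a,b) in dict(hyg=(187,151),roll=(211,187)).items(): print(n,pt(c,d,b,a))
E
```

```text
clock: 27.62
eef_pos: [0.4994, 0.0117, 0.2877]
orientation: [-0.022, 1.0, 0.0, 0.001]
contact_force: [0.6, -0.2, 0.4]
finger_gap: -0.0002
grasp_force: 0.0
[0.49940974 0.01168763 0.28765344] [-0.1   0.21 -0.    1.35  0.   -0.15]
scene lid z pct [0.1214 0.1257 0.1302]
knob 40 [0.5017 0.0575 0.1633] [0.4931 0.0517 0.1498] [0.5067 0.0667 0.1699]
top lid z pct 0
knob 28 [0.4977 0.0591 0.1655] [0.4923 0.0541 0.1508] [0.5044 0.066  0.1692]
wrist lid z pct [0.1236 0.1262 0.1279]
knob 297 [0.4975 0.0592 0.167 ] [0.4921 0.0535 0.1484] [0.5058 0.0671 0.169 ]
arm 769 [0.43881064 0.0474106  0.13304482] [0.51092251 0.06868042 0.13899849] 1.967109867239988
hyg [0.50031703 0.38508396 0.01885021]
roll [0.43454095 0.28089578 0.01098603]
```

Latch lies at the stop (knob at (.498,.059), arm along chest x). Hand in.

```bash
python3 -c "
from rig import order; print(order.finish_job())"
```

```text
the job is handed in; nothing more can be done
None
```

The chest is packed and handed in at about 28 s of robot time: carton flat in the far lane, dropper bottle standing in the near lane, lid fallen shut on its own, and latch at its stop across the lid; the dial gauge had not moved, and the arm never worked near the mug or roll, though I did not re-measure those two.

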